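# Start the glaze mill for three hours

### The job

Two jar mills stand on the pottery bench. On the mill with the blue jar, turn the timer dial clockwise to the third click after the red zero dot (one click per hour, so three hours) and leave it resting there; only then press that mill's green start button fully down and let it come back up. Do not touch the mill with the orange jar.

Things in the scene. Friction and masses are not known exactly. Their poses are not given: they have to be found in the camera images.
- blue_mill: Fixed jar mill, blue jar and blue bands. Origin: centre of its underside, on the bench; x away from the robot at yaw 0, y left, z up. mm, this frame: grey control block x -95..95, y -125..-5, flat top z 85; jar over y 25..99, top z 106. Dial axis (vertical) at x -45, y -65; red zero dot 100 deg counterclockwise of +x, then 7 black ticks 25 deg apart clockwise. Green button at x 55, y -65.
- blue_dial (a joint): Blue mill's dial, rad: 0 = pointer on the red dot, grows clockwise from above; clicks every 0.436, third 1.309, stop 3.05; starts on click 0, 1 or 2. Let go between clicks it snaps to the nearer; needs under 0.1 N m. White plate radius 45 mm, top z 91 over the bench; skirt radius 27, top z 99; black grip bar across the axis 46 x 14 mm, z 99 to 133, white line from axis to its pointing end.
- blue_start (a joint): Blue mill's round green start button on the same block top, radius 16 mm, in a black housing. Its upper face is 107 mm over the bench when up. Value in m: 0 up, 0.006 fully down (5 N); pressed means beyond 0.004. A spring brings it back up.
- orange_mill: The other mill, fixed, same make, size and frame as the blue one, but with an orange jar and orange bands; its dial may stand at any click. Not to be touched. Either mill may be the left or the right one.

How it is judged:
By the outcome, as a careful person would: the job done as asked, in the order asked, and still so for the second after the job is handed in, with the robot touching nothing.
It also fails if it takes over 43 s, if anything falls off the work surface, if the arm or the gripper's body presses on something with over 40 N, if the wrist force passes 120 N, or if a joint passes its speed limit or range.

### The arm

A 7-joint arm with a two-finger parallel gripper is mounted at the origin on the work surface. World frame = base frame: x ahead of the robot, y to its left, z up, the work surface at z = 0. Lengths are in mm, angles in rad, forces in N, time in s.
With the tool pointing down it reaches from about 425 to 950 mm from the base axis. Payload 4.7 kg.
Tool frame: the origin (TCP) lies at the very end of the fingers, on their centre line; the grasp point (between the pads) lies grasp_offset behind it (grasp_offset is the distance from the TCP to the grasp point, in mm); z points along the fingers, y is the line along which they close (so a half turn about z gives the same grasp; the last joint's range is limited). The gripper opens to 85 mm and grips with 20 to 120 N. Pads are 22 mm wide; open, the fingers measure 114 mm over their backs; the gripper's body (76 mm by 85 mm) begins 54 mm behind the grasp point. The pads swing forward as they close: fully open they stand 13 mm farther back than shut.
Start: joints at [-1.378, 0.469, -0.049, 1.532, 0.024, 1.141, -0.082], TCP at [148.447, 658.492, 231.335] pointing down, gripper open.
Joint ranges: [-2.59, 2.59], [-0.33, 1.99], [-1.39, 1.29], [0.1, 2.45], [-1.04, 4.18], [0.21, 1.99], [-2.66, 2.66]. Speed limits (rad/s): [2.57, 2.57, 3.14, 3.14, 3.14, 3.14, 3.14].

### API

Orientations are given as a 3x3 rotation matrix whose columns are the frame's x, y, z axes.
In Python, from plant import observe, capture, sign_off, grasp_offset gives the robot as it stands. The module is installed in compiled form; this text tells all that it offers.
- The arm moves only by the tool apply_moves, never from a script. Its argument "plan" is a list of rows, each a list of 4 numbers: the shift along the tool's x, y, z in m, then the turn about the tool's z in rad. In form: [[dx, dy, dz, twist], ...]. A call has 1 to 5 rows; each row shifts and turns the commanded pose from where the row before left it, along the tool's axes as they then stand; what a row does not reach is not made up. A row lasts 1/8 s, in which the tool goes at most 62.5 mm and 10.7 degrees, less where a joint would pass 70% of its speed; a pose out of reach is approached as far as the arm can. A call is refused whole if a number of a shift passes 0.0625 or a number of a turn 0.188, either way. A call with a gripper value outside its range is refused whole. "gripper" is the finger opening in m, from 0 to 0.0854, set as the call begins (left out, the last holds). The fingers move at their own pace and stop on an object; "grip_force" is the grip in N (left out, the last holds). Time passes only in rows, so rows that do not move let the fingers close. It gives the time, the measured TCP pose, the force, the opening and the grip force at its end, in the units of the state.
- observe(): the state, without advancing time (a new reading comes with each control period).
- capture(name): name is "scene" or "side" or "wrist"; returns a dict with "img" (420x560x3 uint8, red, green, blue), "camera_matrix" (3x3 intrinsics, pixels), "rvec" (rotation vector, rad) and "tvec" (3), from world to camera coordinates, as OpenCV has them; the wrist camera has in their place "T_tool_cam" (4x4, takes a point from camera to tool coordinates, whose origin is the TCP and whose axes are the flange's). Camera axes: x right, y down, z forward; pixel columns grow to the right and rows downward; lengths in mm; the calibration is good to about 2 mm. A picture is of the moment at which its call begins: read the wrist's pose just before it. There is no depth.
- sign_off(): hands the job in; it is judged then, once.
The state is a dict: "time_s": time; "q": joint angles; "qd": joint speeds; "joint_efforts": joint torques, N m; "eef_pos": TCP position; "tool_rot": TCP orientation; "contact_force": force on the tool from outside, world axes, zero at the start; "wrist_torque": the same for the moment, N m; "grip_width": finger opening in mm; "grip_force": force on a finger pad.
Only numpy, scipy, OpenCV 4.12 (cv2) and the standard library are available. Lean on these libraries where they do the work, as an engineer would, in place of code of your own. Each camera call takes 0.05 s, during which the arm holds its last target. There are 200 camera calls.

## Working session

There is one attempt and no reset: what is moved stays moved. The work goes in short steps, Python scripts to look and compute and a tool call to move; the robot and the scene stay as the last step left them, time stands still between calls to the robot, and variables do not carry over. Pictures are saved under pics/ and viewed, at most 10 in all, crops included, and the job is handed in when it is done.

Besides the shell and the picture viewer there is one more tool, called after "Call:" as name(argument=value, ...), one argument or row to a line, values as JSON. apply_moves: Moves the arm, as the interface text tells. Its arguments: {"type":"object","properties":{"plan":{"type":"array"},"gripper":{"type":"number"},"grip_force":{"type":"number"}},"required":["plan"]}

```bash
mkdir -p pics; python3 - <<'E'
from plant import observe, capture, grasp_offset
import cv2,numpy as np,pickle
s=observe();print(grasp_offset,s)
d={}
for n in("scene","side","wrist"):
    d[n]=capture(n)
pickle.dump((s,d),open("a.pkl","wb"))
im=np.hstack([d["scene"]["img"],d["side"]["img"]])
cv2.imwrite("pics/a.png",d["scene"]["img"][:,:,::-1]);cv2.imwrite("pics/b.png",d["side"]["img"][:,:,::-1])
for n in d: print(n,[ (k,np.round(v,4).tolist()) for k,v in d[n].items() if k!="img"])
E
```

```text
18.700000000000003 {'time_s': 0.0, 'q': array([-1.37791917,  0.46942323, -0.04858397,  1.53371957,  0.02406139,
        1.14102372, -0.08229745]), 'qd': array([ 9.38007252e-04,  2.05533611e-03,  1.00681368e-04, -2.78677552e-04,
        4.68830733e-04,  6.26100811e-05, -1.20208034e-03]), 'joint_efforts': array([ 5.91719484e-06, -5.10293341e+01, -4.66950552e-02, -2.37707841e+01,
        1.06582552e-02,  7.43463112e-03, -2.19548539e-07]), 'eef_pos': array([148.32907575, 657.87957359, 230.26281284]), 'tool_rot': array([[-9.75510030e-01,  2.19954602e-01, -3.93235674e-04],
       [ 2.19954949e-01,  9.75508080e-01, -1.95075551e-03],
       [-4.54730746e-05, -1.98947570e-03, -9.99998020e-01]]), 'contact_force': array([ 0.31135984,  0.35649779, -0.30436856]), 'wrist_torque': array([-0.00595168,  0.00988705,  0.0136251 ]), 'grip_force': 0.0, 'grip_width': 85.12276079698663}
scene [('camera_matrix', [[400.9308, 0.0, 277.1468], [0.0, 400.9308, 208.2524], [0.0, 0.0, 1.0]]), ('rvec', [1.6995, 1.437, -0.8249]), ('tvec', [-53.615, -194.69, 1178.0214])]
side [('camera_matrix', [[447.6346, 0.0, 279.6497], [0.0, 447.6346, 212.1241], [0.0, 0.0, 1.0]]), ('rvec', [2.1948, -0.2598, 0.1085]), ('tvec', [-534.128, 128.9284, 892.9039])]
wrist [('camera_matrix', [[352.2155, 0.0, 280.0454], [0.0, 352.2155, 207.1258], [0.0, 0.0, 1.0]]), ('T_tool_cam', [[0.0002, -0.9593, -0.2824, 70.3157], [1.0, 0.0005, -0.0012, 0.3808], [0.0013, -0.2824, 0.9593, -141.9427], [0.0, 0.0, 0.0, 1.0]])]
```

View pics/a.png

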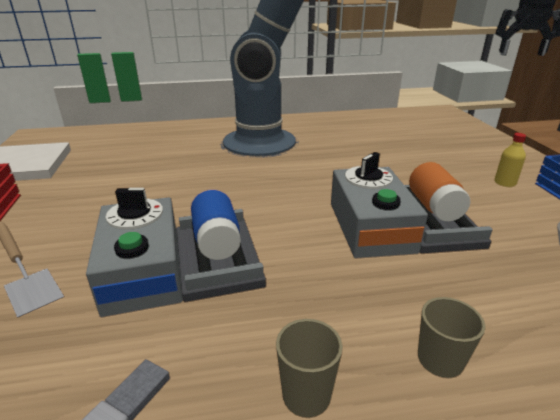

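View pics/b.png

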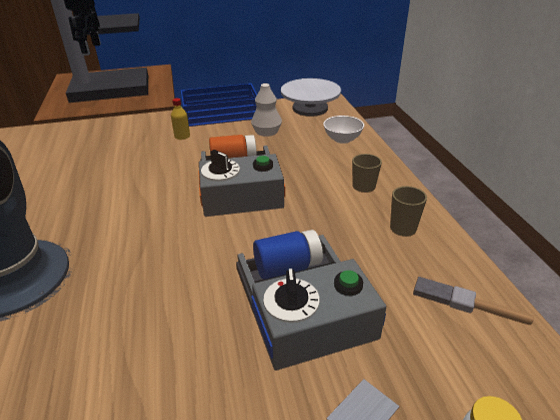

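The scene view shows the blue mill at left (dial about (134,212), green button (130,242)). The side view has its dial at (291,300) and button at (349,281). The orange mill is at far +y.

```bash
cat >h.py <<'E'
import cv2,numpy as np
def cam(c,s=None):
    if "rvec" in c:
        R=cv2.Rodrigues(np.array(c["rvec"],float))[0];return R.T,-R.T@np.ravel(c["tvec"])
    T=np.array(c["T_tool_cam"]);Q=s["tool_rot"]
    return Q@T[:3,:3],Q@T[:3,3]+s["eef_pos"]
def ray(c,uv,z,s=None):
    A,o=cam(c,s);uv=np.atleast_2d(np.array(uv,float))
    d=(A@np.linalg.inv(c["camera_matrix"])@np.c_[uv,np.ones(len(uv))].T).T
    return (o+d*((z-o[2])/d[:,2])[:,None])[:,:2]
def masks(img):
    h=cv2.cvtColor(img,cv2.COLOR_RGB2HSV)
    g=cv2.inRange(h,(45,100,40),(85,255,255));w=cv2.inRange(h,(0,0,150),(179,60,255))
    r=cv2.inRange(h,(0,130,90),(6,255,255))|cv2.inRange(h,(174,130,90),(179,255,255))
    return g,w,r
def blobs(m,box,amin=4):
    x0,y0,x1,y1=box;k=np.zeros_like(m);k[y0:y1,x0:x1]=m[y0:y1,x0:x1]
    cs,_=cv2.findContours(k,cv2.RETR_EXTERNAL,cv2.CHAIN_APPROX_NONE)
    return sorted([c for c in cs if cv2.contourArea(c)>=amin],key=cv2.contourArea)[::-1]
E
python3 - <<'E'
from h import *
import pickle
s,d=pickle.load(open("a.pkl","rb"))
for n,bg,bw in(("scene",(105,225,155,260),(95,180,175,230)),("side",(325,260,375,300),(255,265,330,325))):
    c=d[n];g,w,r=masks(c["img"])
    for m,b,z in((g,bg,107),(w,bw,91),(r,bw,91)):
        for k in blobs(m,b,2)[:2]:
            p=ray(c,k[:,0,:],z);print(n,z,cv2.contourArea(k),cv2.minEnclosingCircle(p.astype(np.float32)),cv2.boundingRect(k))
E
```

```text
scene 107 304.5 ((613.2608642578125, -257.6851501464844), 22.054576873779297) (118, 232, 24, 18)
scene 91 581.0 ((503.8454284667969, -268.59979248046875), 46.423458099365234) (105, 198, 58, 29)
scene 91 26.5 ((418.3426513671875, -277.33978271484375), 12.979520797729492) (129, 187, 15, 3)
side 107 198.0 ((603.4842529296875, -264.5302429199219), 17.906272888183594) (340, 271, 19, 16)
side 91 924.5 ((506.163330078125, -269.3282470703125), 45.43653869628906) (263, 278, 57, 43)
side 91 21.0 ((518.4918823242188, -216.77183532714844), 12.242079734802246) (289, 269, 4, 11)
side 91 9.5 ((496.7742004394531, -233.94932556152344), 4.082137584686279) (278, 282, 5, 4)
```

```bash
cat >>h.py <<'E'
def rows(s,wps,step=60,tstep=.18):
    """wps: (x,y,z,tooly_deg) world targets -> tool rows"""
    p=s["eef_pos"].copy();a=np.arctan2(s["tool_rot"][1,1],s["tool_rot"][0,1])
    for x,y,z,ty in wps:
        dlt=np.array([x,y,z])-p;tw=(a-np.radians(ty)+np.pi)%(2*np.pi)-np.pi
        n=max(1,int(np.ceil(max(np.linalg.norm(dlt)/step,abs(tw)/tstep))))
        out=[]
        for i in range(n):
            d=dlt/n;Y=np.array([np.cos(a),np.sin(a)]);X=np.array([-Y[1],Y[0]])
            out.append([round(float(v),4) for v in(d[:2]@X/1e3,d[:2]@Y/1e3,-d[2]/1e3,tw/n)]);a-=tw/n
        p=np.array([x,y,z]);print(out)
E
python3 - <<'E'
from h import *
from plant import observe
rows(observe(),[(480,230,240,-8),(505,-269,240,-8)])
E
```

```text
[[-0.0418, -0.0345, -0.001, 0.1489], [-0.0464, -0.0279, -0.001, 0.1489], [-0.05, -0.0207, -0.001, 0.1489], [-0.0526, -0.013, -0.001, 0.1489], [-0.0539, -0.0051, -0.001, 0.1489], [-0.0541, 0.0029, -0.001, 0.1489], [-0.053, 0.0109, -0.001, 0.1489], [-0.0508, 0.0187, -0.001, 0.1489], [-0.0475, 0.026, -0.001, 0.1489], [-0.0431, 0.0328, -0.001, 0.1489]]
[[-0.0545, 0.0105, -0.0, 0.0], [-0.0545, 0.0105, -0.0, 0.0], [-0.0545, 0.0105, -0.0, 0.0], [-0.0545, 0.0105, -0.0, 0.0], [-0.0545, 0.0105, -0.0, 0.0], [-0.0545, 0.0105, -0.0, 0.0], [-0.0545, 0.0105, -0.0, 0.0], [-0.0545, 0.0105, -0.0, 0.0], [-0.0545, 0.0105, -0.0, 0.0]]
```

Call:
apply_moves(
  plan=[
    [-0.042, -0.034, -0.001, 0.149],
    [-0.046, -0.028, -0.001, 0.149],
    [-0.05, -0.021, -0.001, 0.149],
    [-0.053, -0.013, -0.001, 0.149],
    [-0.054, -0.005, -0.001, 0.149],
  ],
)

```text
time_s: 0.78
eef_pos: [315.3, 442.7, 236.2]
tool_rot: [[-0.564, 0.826, -0.0], [0.826, 0.564, 0.0], [0.0, -0.0, -1.0]]
contact_force: [-0.2, 0.5, -0.3]
grip_width: 85.6
grip_force: 0.0
```

Call:
apply_moves(
  plan=[
    [-0.054, 0.003, -0.001, 0.149],
    [-0.053, 0.011, -0.001, 0.149],
    [-0.051, 0.019, -0.001, 0.149],
    [-0.047, 0.026, -0.001, 0.149],
    [-0.043, 0.033, -0.001, 0.149],
  ],
)

```text
time_s: 1.4
eef_pos: [481.3, 229.5, 241.3]
tool_rot: [[0.145, 0.989, -0.0], [0.989, -0.145, 0.0], [0.0, -0.0, -1.0]]
contact_force: [0.6, 1.3, -0.2]
grip_width: 85.4
grip_force: 0.0
```

Call:
apply_moves(
  plan=[
    [-0.054, 0.01, 0, 0],
    [-0.054, 0.01, 0, 0],
    [-0.054, 0.01, 0, 0],
    [-0.054, 0.01, 0, 0],
    [-0.054, 0.01, 0, 0],
  ],
)

```text
time_s: 2.02
eef_pos: [491.9, -45.1, 241.3]
tool_rot: [[0.14, 0.99, 0.0], [0.99, -0.14, 0.001], [0.001, 0.0, -1.0]]
contact_force: [0.5, -0.4, -0.2]
grip_width: 85.4
grip_force: 0.0
```

Call:
apply_moves(
  plan=[
    [-0.054, 0.01, 0, 0],
    [-0.054, 0.01, 0, 0],
    [-0.054, 0.01, 0, 0],
    [-0.054, 0.01, 0, 0],
    [0, 0, 0, 0],
  ],
)

```text
time_s: 2.65
eef_pos: [499.7, -268.2, 241.4]
tool_rot: [[0.149, 0.989, -0.001], [0.989, -0.149, -0.003], [-0.003, -0.0, -1.0]]
contact_force: [0.2, 0.6, -0.5]
grip_width: 85.1
grip_force: 0.0
```

```bash
python3 - <<'E'
from h import *
from plant import observe,capture
import pickle
s=observe();c=capture("wrist");pickle.dump((s,c),open("w1.pkl","wb"))
cv2.imwrite("pics/w1.png",c["img"][:,:,::-1])
g,w,r=masks(c["img"])
for nm,m,z in(("g",g,107),("w",w,91),("r",r,91)):
    for k in blobs(m,(0,0,560,420),15)[:5]:
        p=ray(c,k[:,0,:],z,s);print(nm,cv2.contourArea(k),np.round(cv2.minEnclosingCircle(p.astype(np.float32))[0]),round(cv2.minEnclosingCircle(p.astype(np.float32))[1],1),cv2.boundingRect(k))
E
```

```text
g 1267.5 [ 606. -259.] 16.9 (389, 145, 42, 40)
w 28196.0 [ 552. -263.] 106.2 (218, 80, 236, 180)
w 3204.0 [ 538. -379.] 57.0 (299, 252, 89, 90)
w 1513.0 [ 579. -151.] 20.6 (344, 0, 36, 54)
w 1083.0 [ 464. -160.] 44.2 (189, 0, 44, 121)
w 715.0 [ 610. -164.] 26.8 (393, 0, 21, 74)
r 61.0 [ 498. -234.] 4.0 (266, 147, 10, 9)
```

View pics/w1.png

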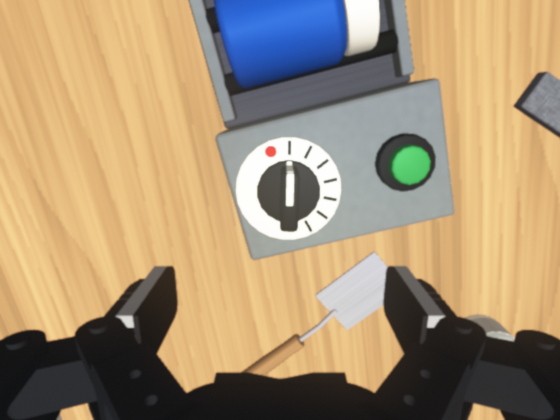

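The wrist view shows the dial (289,188) with its red dot at (271,152). The white pointer line is (290,207)→(291,163), on the first black tick, so it stands at click 1. The button is at (411,165).

```bash
python3 - <<'E'
from h import *
import pickle
s,c=pickle.load(open("w1.pkl","rb"))
h=cv2.cvtColor(c["img"],cv2.COLOR_RGB2HSV)
for v in(190,210,225):
    w=cv2.inRange(h,(0,0,v),(179,40,255))
    for k in blobs(w,(225,125,350,250),60)[:3]:
        r=cv2.boundingRect(k);z=91 if r[2]>60 else 133
        p=ray(c,k[:,0,:],z,s).astype(np.float32);print(v,cv2.contourArea(k),r,z,cv2.minEnclosingCircle(p))
        if z==91:
            D=p.mean(0)*0+cv2.minEnclosingCircle(p)[0]
            for q,n in((ray(c,(270.5,151.5),91,s)[0],'red'),): print(n,np.degrees(np.arctan2(*(q-D)[::-1])),np.hypot(*(q-D)))
        else:
            print('line',cv2.minAreaRect(p))
G=ray(c,(410.5,165),107,s)[0];print(G,np.degrees(np.arctan2(*(G-D)[::-1])),np.hypot(*(G-D)))
l=ray(c,[(290,207),(291,163)],133,s);print(l,np.degrees(np.arctan2(*(l[1]-l[0])[::-1])))
E
```

```text
190 8514.0 (235, 137, 107, 103) 91 ((507.89605712890625, -269.2941589355469), 45.527305603027344)
red 105.44159587639476 36.08538864466071
210 8378.0 (236, 137, 105, 103) 91 ((507.964111328125, -269.2494812011719), 45.185386657714844)
red 105.5647234010414 36.060526773461156
225 8291.0 (236, 137, 105, 103) 91 ((507.9426574707031, -269.3124694824219), 44.961551666259766)
red 105.50512236587566 36.11546804175252
[ 606.71721638 -259.38819216] 5.73748249513281 99.27187299301606
[[ 508.15196066 -271.71182667]
 [ 513.48007028 -239.33755289]] 80.65412624410816
```

```bash
python3 - <<'E'
from h import *
from plant import observe
s=observe();print(s["eef_pos"])
rows(s,[(507.8,-269.3,150,-9.4),(507.8,-269.3,106,-9.4)],step=30)
E
```

```text
[ 500.49612065 -265.01127734  240.98201849]
[[-0.0008, 0.002, 0.0227, 0.0047], [-0.0008, 0.002, 0.0227, 0.0047], [-0.0008, 0.002, 0.0227, 0.0047], [-0.0008, 0.002, 0.0227, 0.0047]]
[[0.0, 0.0, 0.022, 0.0], [0.0, 0.0, 0.022, 0.0]]
```

Call:
apply_moves(
  plan=[
    [-0.001, 0.002, 0.023, 0.005],
    [-0.001, 0.002, 0.023, 0.005],
    [-0.001, 0.002, 0.023, 0.005],
    [-0.001, 0.002, 0.022, 0.005],
    [0, 0, 0, 0],
  ],
  gripper=0.055,
  grip_force=30,
)

```text
time_s: 3.32
eef_pos: [508.2, -265.5, 148.6]
tool_rot: [[0.158, 0.987, -0.004], [0.987, -0.158, 0.002], [0.002, -0.004, -1.0]]
contact_force: [1.7, -0.8, 0.6]
grip_width: 55.1
grip_force: 0.0
```

```bash
python3 - <<'E'
from h import *
from plant import observe
s=observe();print(s["eef_pos"],s["grip_width"])
rows(s,[(507.8,-269.3,106,-9.4)],step=30)
E
```

```text
[ 508.20954539 -265.46906518  148.61071666] 55.088006513517364
[[-0.0019, 0.0001, 0.0213, 0.0029], [-0.0019, 0.0001, 0.0213, 0.0029]]
```

Call:
apply_moves(
  plan=[
    [-0.002, 0, 0.014, 0.003],
    [-0.001, 0, 0.014, 0.003],
    [0, 0, 0.014, 0],
    [0, 0, 0, 0],
  ],
)

```text
time_s: 3.82
eef_pos: [507.4, -270.6, 106.9]
tool_rot: [[0.166, 0.986, -0.003], [0.986, -0.166, 0.001], [0.001, -0.003, -1.0]]
contact_force: [0.3, -0.4, -0.4]
grip_width: 54.9
grip_force: 0.0
```

Call:
apply_moves(
  plan=[
    [0, 0, 0, 0],
    [0, 0, 0, 0],
    [0, 0, 0, 0],
    [0, 0, 0, 0],
  ],
  gripper=0.008,
  grip_force=30,
)

```text
time_s: 4.32
eef_pos: [506.3, -271.0, 108.8]
tool_rot: [[0.167, 0.986, -0.003], [0.986, -0.167, 0.002], [0.001, -0.003, -1.0]]
contact_force: [-5.6, 1.5, 6.3]
grip_width: 13.3
grip_force: 31.9
```

Call:
apply_moves(
  plan=[
    [0, 0, 0, 0.146],
    [0, 0, 0, 0.146],
    [0, 0, 0, 0.146],
    [0, 0, 0, 0.146],
  ],
)

```text
time_s: 4.82
eef_pos: [505.5, -270.5, 108.8]
tool_rot: [[0.686, 0.727, -0.005], [0.727, -0.686, 0.004], [-0.001, -0.006, -1.0]]
contact_force: [-7.7, 3.2, 9.2]
grip_width: 13.4
grip_force: 32.2
```

Call:
apply_moves(
  plan=[
    [0, 0, 0, 0.146],
    [0, 0, 0, 0.143],
    [0, 0, 0, 0],
    [0, 0, 0, 0],
  ],
)

```text
time_s: 5.32
eef_pos: [505.2, -270.2, 108.8]
tool_rot: [[0.863, 0.506, -0.005], [0.506, -0.863, 0.004], [-0.002, -0.006, -1.0]]
contact_force: [-9.0, 4.5, 10.0]
grip_width: 13.5
grip_force: 32.5
```

Call:
apply_moves(
  plan=[
    [0, 0, 0, 0],
    [0, 0, 0, 0],
    [0, 0, 0, 0],
  ],
  gripper=0.05,
)

```text
time_s: 5.7
eef_pos: [508.7, -271.0, 108.4]
tool_rot: [[0.862, 0.507, 0.001], [0.507, -0.862, -0.0], [0.0, 0.0, -1.0]]
contact_force: [0.3, -0.6, -0.0]
grip_width: 49.8
grip_force: 0.0
```

Call:
apply_moves(
  plan=[
    [0, 0, -0.03, 0],
    [0, 0, -0.05, 0],
    [0, 0, -0.05, 0],
    [0, 0, 0, 0],
    [0, 0, 0, 0],
  ],
)

```text
time_s: 6.32
eef_pos: [508.2, -270.6, 237.8]
tool_rot: [[0.862, 0.507, -0.0], [0.507, -0.862, 0.001], [0.0, -0.001, -1.0]]
contact_force: [0.3, -0.2, -0.3]
grip_width: 50.0
grip_force: 0.0
```

```bash
python3 - <<'E'
from h import *
from plant import observe,capture
import pickle
s=observe();c=capture("wrist");pickle.dump((s,c),open("w2.pkl","wb"))
print(s["eef_pos"])
cv2.imwrite("pics/w2.png",c["img"][:,:,::-1])
g,w,r=masks(c["img"])
for k in blobs(g,(0,0,560,420),15)[:2]:
    p=ray(c,k[:,0,:],107,s);print(cv2.minEnclosingCircle(p.astype(np.float32)),cv2.boundingRect(k))
E
```

```text
[ 508.15172152 -270.56923334  237.78699268]
((606.9368286132812, -259.538818359375), 15.945737838745117) (313, 55, 44, 46)
```

View pics/w2.png

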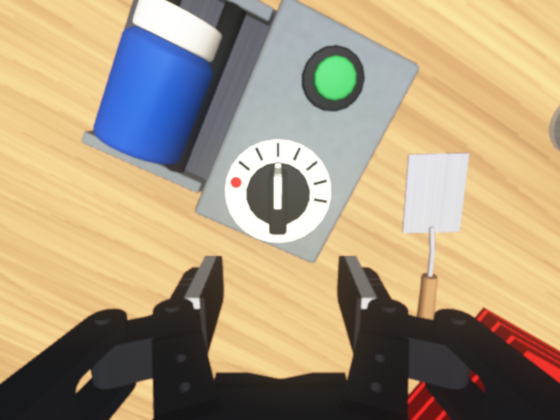

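The pointer (278,165) rests on the third black tick after the red dot (236,182), so the dial is set. The button is at (335,78).

```bash
python3 - <<'E'
from h import *
from plant import observe
rows(observe(),[(606.8,-259.5,200,-59.6),(606.8,-259.5,125,-59.6)],step=30)
E
```

```text
[[0.0227, 0.0102, 0.0093, 0.0001], [0.0227, 0.0102, 0.0093, 0.0001], [0.0227, 0.0102, 0.0093, 0.0001], [0.0227, 0.0102, 0.0093, 0.0001]]
[[0.0, 0.0, 0.025, 0.0], [0.0, 0.0, 0.025, 0.0], [0.0, 0.0, 0.025, 0.0]]
```

Call:
apply_moves(
  plan=[
    [0.0227, 0.01, 0.009, 0],
    [0.0227, 0.01, 0.009, 0],
    [0.0227, 0.01, 0.009, 0],
    [0.0227, 0.01, 0.01, 0],
    [0, 0, 0, 0],
  ],
  gripper=0.0,
  grip_force=20,
)

```text
time_s: 7.0
eef_pos: [607.2, -257.9, 198.1]
tool_rot: [[0.861, 0.508, -0.004], [0.508, -0.861, 0.001], [-0.003, -0.003, -1.0]]
contact_force: [-0.0, -0.9, 0.1]
grip_width: 0.1
grip_force: 0.0
```

Call:
apply_moves(
  plan=[
    [0, 0, 0.025, 0],
    [0, 0, 0.025, 0],
    [0, 0, 0.025, 0],
    [0, 0, 0, 0],
    [0, 0, 0, 0],
  ],
)

```text
time_s: 7.62
eef_pos: [606.6, -260.3, 127.1]
tool_rot: [[0.863, 0.506, 0.001], [0.506, -0.863, -0.001], [0.0, 0.001, -1.0]]
contact_force: [0.6, -1.0, 0.5]
grip_width: 0.0
grip_force: 0.0
```

Now 127→ about 103, then finer.

Call:
apply_moves(
  plan=[
    [0, 0, 0.01, 0],
    [0, 0, 0.008, 0],
    [0, 0, 0.004, 0],
    [0, 0, 0.002, 0],
    [0, 0, 0, 0],
  ],
)

```text
time_s: 8.25
eef_pos: [606.8, -259.4, 102.5]
tool_rot: [[0.862, 0.506, -0.0], [0.506, -0.862, 0.001], [0.0, -0.001, -1.0]]
contact_force: [-0.9, 2.0, 4.5]
grip_width: -0.1
grip_force: 2.0
```

Call:
apply_moves(
  plan=[
    [0, 0, 0.002, 0],
    [0, 0, 0.001, 0],
    [0, 0, 0.001, 0],
    [0, 0, 0, 0],
  ],
)

```text
time_s: 8.75
eef_pos: [606.8, -259.5, 100.9]
tool_rot: [[0.862, 0.506, 0.001], [0.506, -0.862, 0.002], [0.002, -0.001, -1.0]]
contact_force: [-5.0, 5.4, 18.2]
grip_width: 0.3
grip_force: 9.0
```

Call:
apply_moves(
  plan=[
    [0, 0, -0.01, 0],
    [0, 0, -0.03, 0],
    [0, 0, -0.05, 0],
    [0, 0, -0.05, 0],
    [0, 0, 0, 0],
  ],
)

```text
time_s: 9.38
eef_pos: [608.6, -261.7, 242.6]
tool_rot: [[0.863, 0.506, 0.008], [0.506, -0.863, -0.004], [0.005, 0.007, -1.0]]
contact_force: [-0.3, -0.7, -0.1]
grip_width: 0.3
grip_force: 0.0
```

Call:
apply_moves(
  plan=[
    [-0.03, 0, 0, 0],
    [-0.03, 0, 0, 0],
    [0, 0, 0, 0],
    [0, 0, 0, 0],
  ],
)

```text
time_s: 9.88
eef_pos: [555.8, -289.1, 237.4]
tool_rot: [[0.862, 0.507, -0.0], [0.507, -0.862, 0.001], [0.0, -0.001, -1.0]]
contact_force: [0.5, 0.7, 0.3]
grip_width: 0.1
grip_force: 0.0
```

```bash
python3 - <<'E'
from h import *
from plant import observe,capture
s=observe();c=capture("wrist");d=capture("side")
print(s["eef_pos"],s["contact_force"])
cv2.imwrite("pics/w3.png",c["img"][:,:,::-1])
g,w,r=masks(d["img"])
for k in blobs(g,(325,260,375,300),15)[:1]: print(cv2.contourArea(k),cv2.boundingRect(k))
E
```

```text
[ 555.77991101 -289.08506697  237.42537327] [0.46750672 0.74553589 0.27137456]
202.5 (340, 271, 19, 16)
```

View pics/w3.png

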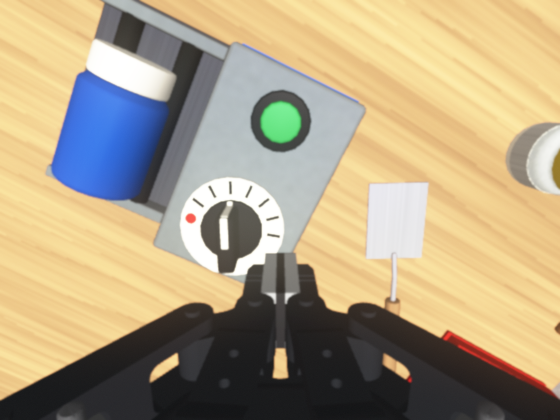

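The dial is still on the third tick (230,187). The button at (280,121) is back up: in the side view its outline matches the one before the press.

```bash
python3 -c "
from plant import sign_off
print(sign_off())"
```

```text
the job is handed in; nothing more can be done
None
```

The blue mill's dial is resting on the third click. I then pressed its green start button fully down and it came back up. The arm never touched the orange mill, and the job was handed in about 10 s into the 43 s limit.

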